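# Pin the bender's top plate shut

## Task

A tube lies ready in the small green tube bender. Swing the hinged top plate (it has a black knob) shut, so that its bushing comes over the one in the lower plate, then take the long steel locking pin from the wooden block and thread it, tapered nose first, down through the upper bushing and then the lower one. The pin has no head and would drop straight through, so finish still holding it upright and still across both bushings, one clip groove in sight above the upper bushing and the other below the lower bushing, its nose clear of the bench, ready for a workmate to fit the clips; leave the brass drift in its block.

Things in the scene. Friction and masses are not known exactly. Their poses are not given: they have to be found in the camera images.
- top_plate (a joint): hinge of the bender's top plate, a green bar 56 x 262 x 10 mm that swings level about an upright post at its end on the robot's right. 0 = shut, bushings exactly in line; positive = swung open towards the robot (counter-clockwise from above); starts 0.25 to 0.55. The worn stop is at -0.02 rad, bushings 3 mm out of line. It moves easily (1 N at the knob), stays put, and yields to the pin's taper
- plate_hinge (a point): point on the top plate's hinge axis (upright), at the plate's upper face, 114 mm above the bench. The hinge nut and post stand to 127 mm above the bench
- knob (a point): middle of the round upright black knob on the free end of the top plate: 18 to 24 mm in diameter, from 117 to 161 mm above the bench (plate's upper face at 114 mm); this point is 138 mm above the bench, 208 mm from the hinge axis and 58 mm beyond the upper bushing's centre on the same line from the hinge
- upper_bore (a point): centre of the top end of the upper brass bushing, in the top plate, 150 mm from the hinge axis. Bore 19 mm, upright, bushing 27 mm outside and 18 mm long: from 100 to 118 mm above the bench; this point is at 118 mm. It swings with the plate
- lower_bore (a point): centre of the top end of the lower brass bushing, in the fixed lower plate, 150 mm from the hinge axis. Same size as the upper: from 54 to 72 mm above the bench; this point is at 72 mm. Only the bench lies below. A copper tube, 20 mm thick, runs between the plates 30 mm behind the bore's axis
- bender: the bender, bolted to the bench: green lower plate on two feet, grey ram behind. Origin on the bench half-way between the hinge axis and the lower bore; its y axis points from the hinge to the lower bore (75 mm to each), x to the ram, z up
- pin_center (a point): middle of the steel locking pin: 16 mm thick, 165 mm long, no head, 0.15 to 0.31 kg; 82.5 mm from either end. z axis = along the pin, from the nose up. It stands nose down in a hole of the wooden block, nose 10 mm and upper end 175 mm above the bench, the upper 115 mm out of the block; it may lean 0.03 rad in the hole
- pin_nose (a point): lower end of the pin: the last 20 mm taper from 16 mm to a 6 mm flat nose; this point is the centre of the flat
- groove_low (a point): lower clip groove, a black line round the pin 26 mm above its nose (point on the pin's axis)
- groove_high (a point): upper clip groove, a black line round the pin 110 mm above its nose, so 55 mm below the upper end (point on the pin's axis)
- pin_block: wooden block 120 x 56 x 60 mm (x, y, z), heavy and fixed to the bench, origin at the centre of its underside; two holes 17 mm wide and 50 mm deep in its top, 32 mm to either side of its centre along its x axis, one with the pin, the other with the drift, either way round
- drift_center (a point): middle of the brass drift that stands in the block's other hole: plain brass-coloured rod, 16 mm in diameter and 125 mm long (40 mm shorter than the pin); to be left there

How it is judged:
On the way, in this order (a step that is already met when the one before it is completed fails the run):
1. the top plate is swung shut, its bushing over the lower one to within 6 mm (horizontal distance between upper_bore and lower_bore below 0.006 m), for 0.2 s.
2. the pin's nose is down inside the upper bushing (horizontal distance between pin_nose and upper_bore below 0.008 m and height (world z) of pin_nose below 0.108 m), for 0.05 s.
At the end, for the whole second after the job is handed in: the pin is held still by the fingers, upright to 0.1 rad, through both bushings (its axis within 5 mm of both bores' centres), lower groove below the lower bushing (under 53 mm above the bench), upper groove above the upper bushing (over 119 mm), nose at least 2 mm clear of the bench (horizontal distance between groove_low and lower_bore below 0.005 m and horizontal distance between groove_high and upper_bore below 0.005 m and height (world z) of groove_low below 0.053 m and height (world z) of groove_high above 0.119 m and height (world z) of pin_nose above 0.002 m and angle between pin_center's own z axis and vertical below 0.1 rad and contact force between the fingers and lock_pin above 2 N and linear speed of lock_pin below 0.02 m/s); the arm keeps its last pose, push and grip.
It fails at once if the brass drift is pulled from its block or pushed about (distance of drift_center from where it was at the start of the episode above 0.025 m).
It also fails if it takes over 53 s, if anything falls off the work surface, if the arm or the gripper's body presses on something with over 40 N, if the wrist force passes 120 N, or if a joint passes its speed limit or range.

## Robot

A 6-joint arm with a two-finger parallel gripper is mounted at the origin on a cart in front of the work surface, level with it; the furniture and walls round the work are solid. World frame = base frame: x ahead of the robot, y to its left, z up, the work surface at z = 0. Lengths are in m, angles in rad, forces in N, time in s.
With the tool pointing down it reaches from about 0.35 to 0.85 m from the base axis. Payload 8.1 kg.
Tool frame: the origin (TCP) lies at the very end of the fingers, on their centre line; the grasp point (between the pads) lies 19 mm behind it; z points along the fingers, y is the direction in which the jaws open and shut (so a half turn about z gives the same grasp; the last joint's range is limited). The gripper opens to 85 mm and grips with 20 to 120 N. Pads are 22 mm wide; open, the fingers measure 114 mm over their backs; the gripper's body (76 mm by 85 mm) begins 54 mm behind the grasp point. The pads swing forward as they close: fully open they stand 13 mm farther back than shut.
Start: joints at [-1.368, 0.13, 1.488, -0, 1.523, -0.085], TCP at [0.17, -0.575, 0.231] pointing down, gripper open.
Joint ranges: [-2.96, 2.96], [-0.89, 2.26], [0.02, 2.5], [-1.34, 4.48], [0, 2.73], [-2.66, 2.66]. Speed limits (rad/s): [2.39, 2.39, 2.79, 3.14, 3.14, 3.14].

## Interface

Orientations are given as a unit quaternion [w, x, y, z].
In Python, from rig import bot, cams, workorder gives the robot as it stands.
- The arm moves only by the shell command python3 -m creep 'ROWS' [OPENING]. ROWS is JSON, a list of rows, each an object of numbers: "dx", "dy", "dz": the shift along the tool's x, y, z scaled (see below); "roll": the turn about the tool's z scaled (see below). A call has 1 to 20 rows; each row shifts and turns the commanded pose from where the row before left it, along the tool's axes as they then stand; what a row does not reach is not made up. The controller multiplies each number of a shift by 120 mm and each number of a turn by 0.08 rad. A row lasts 1/10 s, in which the tool goes at most 50 mm and 8.59 degrees, less where a joint would pass 70% of its speed; a pose out of reach is approached as far as the arm can. A call with a number of a shift or a turn outside -1 to 1 is refused whole. A call with a gripper value outside its range is refused whole. OPENING is the opening, from -1 (shut) to 1 (fully open), so that 0 is half open, set as the call begins (- or left out, the last holds). The fingers move at their own pace and stop on an object; the grip force is fixed at half the most. Time passes only in rows, so rows that do not move let the fingers close. It gives the time, the measured TCP pose, the force and the opening at its end, in the units of the state.
- bot.get_state(): the state, without advancing time (a new reading comes with each control period).
- cams.grab_frame(name): name is "scene" or "top"; returns a dict with "frame" (400x640x3 uint8, red, green, blue), "z_map" (400x640 float32, m along the optical axis (not along the pixel's ray), 0 where there is no reading), "fov_y" (degrees; the focal length in pixels is half the picture's height over the tangent of half this angle, whatever the lens; pixels are square), "cx", "cy" (the principal point, pixels), "R" (3x3) and "t" (3): a world point X has camera coordinates R X + t. Camera axes: x right, y down, z forward; pixel columns grow to the right and rows downward; lengths in m; the calibration is good to about 2 mm. A picture is of the moment at which its call begins.
- workorder.close_job(): hands the job in, once; it reports no verdict.
The state is a dict: "time": time; "qpos": joint angles; "dq": joint speeds; "tau": joint torques, N m; "position": TCP position; "tool_rot": TCP orientation; "force": force on the tool from outside, world axes, zero at the start; "moment": the same for the moment, N m; "grip_width": opening from 0.0 (shut) to 1.0 (fully open).
Only numpy, scipy, OpenCV 4.12 (cv2) and the standard library are available. Lean on these libraries where they do the work, as an engineer would, in place of code of your own. Each camera call takes 0.05 s, during which the arm holds its last target. There are 200 camera calls.

## Working session

There is one attempt and no reset: what is moved stays moved. The work goes in short steps, Python scripts to look and compute and a shell command to move; the robot and the scene stay as the last step left them, time stands still between calls to the robot, and variables do not carry over. Pictures are saved under pics/ and viewed, about 8 in all and at most 12, crops included, and the job is handed in when it is done.

```bash
ls; mkdir -p pics
python3 - <<'E'
from rig import bot,cams
import cv2,numpy as np
s=bot.get_state();print({k:np.round(v,3).tolist() for k,v in s.items()})
for n in("scene","top"):
    f=cams.grab_frame(n);np.savez(f"pics/{n}0.npz",**f)
    cv2.imwrite(f"pics/{n}0.png",f["frame"][...,::-1])
    print(n,f["fov_y"],f["cx"],f["cy"],(-f["R"].T@f["t"]).round(3),f["R"].round(3).tolist())
E
```

```text
pics
{'time': 0.0, 'qpos': [-1.368, 0.131, 1.489, 0.0, 1.523, -0.085], 'dq': [-0.002, -0.0, 0.001, 0.0, 0.001, 0.003], 'tau': [-0.003, -56.94, -50.056, -0.001, 0.015, 0.0], 'position': [0.17, -0.575, 0.23], 'tool_rot': [-0.001, 0.99, 0.143, -0.0], 'force': [-0.083, 0.505, -0.522], 'moment': [0.023, -0.02, 0.001], 'grip_width': 1.001}
scene 51.72754699994409 320.34250961266974 200.2343337119301 [0.014 0.745 0.669] [[-0.665, -0.747, -0.011], [-0.471, 0.43, -0.77], [0.58, -0.507, -0.638]]
top 50.78262525555892 324.27379054296364 199.9877630726383 [0.425 0.317 0.953] [[0.026, -1.0, 0.015], [-0.996, -0.027, -0.089], [0.09, -0.013, -0.996]]
```

View pics/scene0.png

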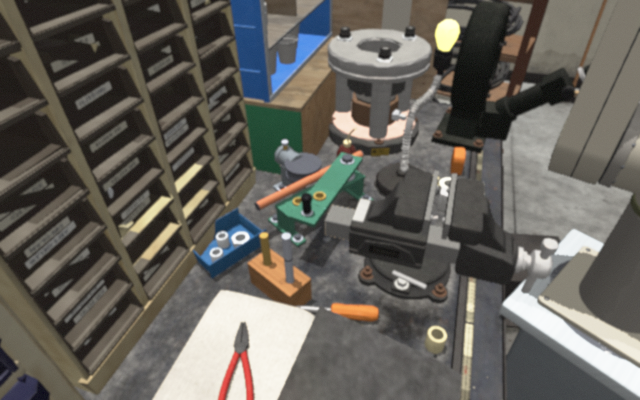

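View pics/top0.png

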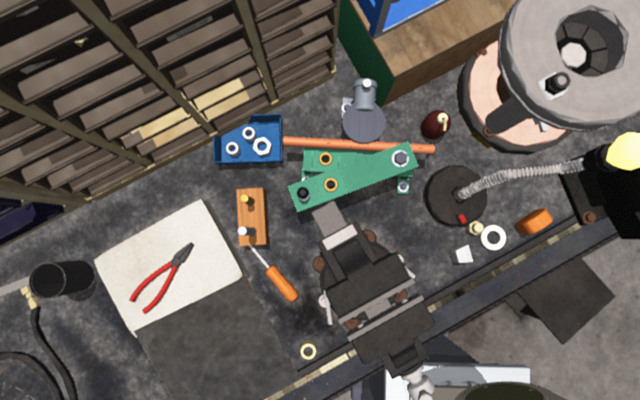

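The scene picture shows the bender at (320,190), with its knob at (306,203). The block is at (280,280): brass drift at the back (265,248), steel pin in front (289,262). In the top view the pin is at about (243,231), the drift (245,198), the knob (303,193), the upper bushing (331,184), the lower one (325,158) and the hinge nut (401,157).

```bash
cat > h.py <<'E'
import numpy as np,cv2
def load(n): return dict(np.load(f"pics/{n}.npz"))
def ray(f,u,v,z):
    F=200/np.tan(np.radians(float(f["fov_y"]))/2);R,t=f["R"],f["t"]
    d=R.T@np.array([(u-f["cx"])/F,(v-f["cy"])/F,1]);c=-R.T@t
    return c+d*(z-c[2])/d[2]
def proj(f,X):
    F=200/np.tan(np.radians(float(f["fov_y"]))/2);p=f["R"]@np.array(X)+f["t"]
    return F*p[0]/p[2]+f["cx"],F*p[1]/p[2]+f["cy"]
def wmap(f):
    F=200/np.tan(np.radians(float(f["fov_y"]))/2);v,u=np.mgrid[:400,:640];d=f["z_map"]
    P=np.stack([(u-f["cx"])/F*d,(v-f["cy"])/F*d,d],-1)-f["t"]
    return P@f["R"]
E
python3 - <<'E'
from h import *
f=load("top0");im=f["frame"][...,::-1]
c=im[130:260,220:420];cv2.imwrite("pics/c1.png",cv2.resize(c,None,fx=4,fy=4,interpolation=cv2.INTER_CUBIC))
g=load("scene0");cv2.imwrite("pics/c2.png",cv2.resize(g["frame"][140:310,230:400,::-1],None,fx=3.5,fy=3.5,interpolation=cv2.INTER_CUBIC))
hsv=cv2.cvtColor(np.ascontiguousarray(im),cv2.COLOR_BGR2HSV)
W=wmap(f);z=W[...,2]
# brass blobs
m=cv2.inRange(hsv,(18,110,100),(32,255,255))
m[:130]=0;m[260:]=0;m[:,:220]=0;m[:,420:]=0
n,l,s,ce=cv2.connectedComponentsWithStats(m)
for i in range(1,n):
    if s[i,4]>8: print("brass",s[i],ce[i].round(1),np.median(z[l==i]).round(3))
for nm,(u,v) in dict(pin=(243,231),drift=(245,198),knob=(303,193),hinge=(401,157)).items():
    print(nm,z[v-4:v+5,u-4:u+5].max().round(3), z[v-1:v+2,u-1:u+2].round(3).tolist())
for lo,hi,box in((.165,.185,(225,215,260,250)),(.125,.145,(230,185,260,215)),(.150,.172,(285,175,325,215)),(.117,.135,(385,140,420,175))):
    a=box;sub=(z[a[1]:a[3],a[0]:a[2]]>lo)&(z[a[1]:a[3],a[0]:a[2]]<hi)
    p=W[a[1]:a[3],a[0]:a[2]][sub];v,u=np.nonzero(sub);print(box,len(p),u.mean()+a[0],v.mean()+a[1],p.mean(0).round(4),np.ptp(p,0).round(4))
E
```

```text
brass [319 153  13  12  87] [325.1 158.5] 0.071
brass [324 178  13  13  93] [330.  184.2] 0.118
brass [240 194   9   9  62] [244.1 198. ] 0.135
pin 0.179 [[0.174, 0.177, 0.179], [0.177, 0.175, 0.175], [0.175, 0.178, 0.175]]
drift 0.953 [[0.134, 0.136, 0.135], [0.136, 0.136, 0.137], [0.135, 0.137, 0.134]]
knob 0.164 [[0.161, 0.161, 0.162], [0.163, 0.161, 0.162], [0.162, 0.163, 0.163]]
hinge 0.953 [[0.126, 0.129, 0.13], [0.126, 0.128, 0.125], [0.128, 0.129, 0.953]]
(225, 215, 260, 250) 66 242.5 230.0 [0.4357 0.4555 0.1748] [0.015  0.015  0.0131]
(230, 185, 260, 215) 56 244.44642857142858 197.58928571428572 [0.4992 0.4616 0.1349] [0.014  0.0139 0.0109]
(285, 175, 325, 215) 115 302.6 191.96521739130435 [0.5105 0.3479 0.16  ] [0.0228 0.0214 0.0123]
(385, 140, 420, 175) 221 399.31674208144796 157.62443438914028 [0.5889 0.1581 0.1232] [0.0623 0.0545 0.0138]
```

View pics/c1.png

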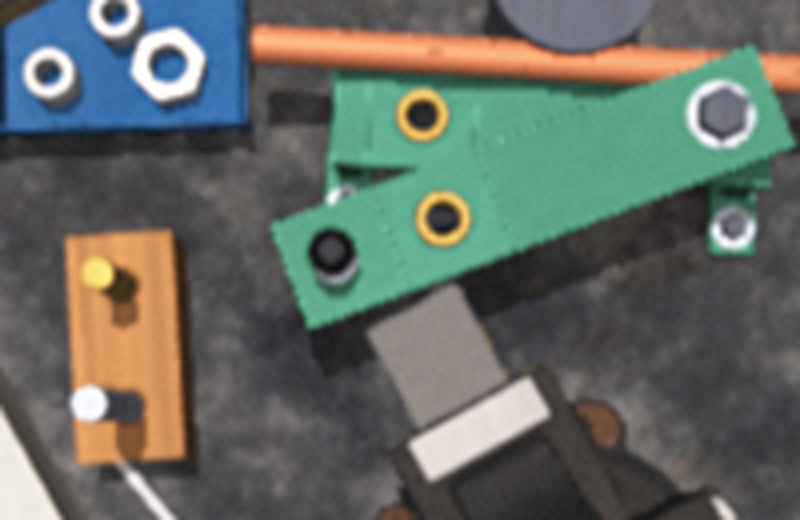

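View pics/c2.png

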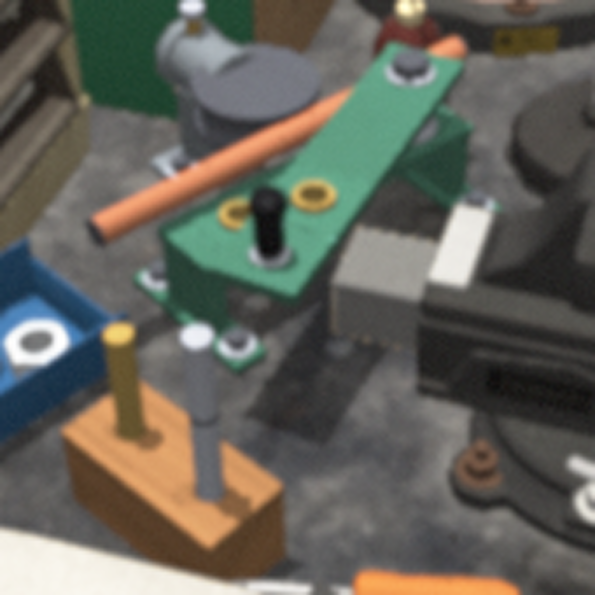

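c1 and c2 confirm the layout: the pin is at the robot-side end of the block, and its high groove is visible. Next I compute the positions and check them against the given lengths.

Run:
```python
from h import *
f=load("top0");g=load("scene0")
U=ray(f,330.3,184.2,.118);L=ray(f,325.2,158.5,.072);K=ray(f,302.6,192,.161);H=ray(f,400.2,158.2,.127);P=ray(f,242.5,230,.175);D=ray(f,244.3,197.8,.135)
# hole-in-block position from scene & pin axis lower end
for n,X in dict(U=U,L=L,K=K,H=H,P=P,D=D).items(): print(n,X.round(4),"scene px",np.round(proj(g,X),1))
d=lambda a,b:np.hypot(*(a-b)[:2]).round(4)
print("UH",d(U,H),"LH",d(L,H),"KH",d(K,H),"PD",d(P,D),"UL",d(U,L))
a=lambda X:np.arctan2(*(X-H)[1::-1])
print("angles",a(U),a(K),a(L),"open",a(U)-a(L),a(K)-a(L))
# scene check: brass and white blobs
im=np.ascontiguousarray(g["frame"][...,::-1]);hsv=cv2.cvtColor(im,cv2.COLOR_BGR2HSV)
m=cv2.inRange(hsv,(18,110,100),(32,255,255));n,l,s,ce=cv2.connectedComponentsWithStats(m)
for i in range(1,n):
    if s[i,4]>15 and 230<ce[i][0]<400 and 140<ce[i][1]<310: print(s[i],ce[i].round(1))
W=wmap(g);z=W[...,2]
for lo,hi,b in((.168,.185,(275,225,300,250)),(.12,.145,(255,225,275,250)),(.155,.17,(295,185,318,225))):
    q=z[b[1]:b[3],b[0]:b[2]];sub=(q>lo)&(q<hi);v,u=np.nonzero(sub);print(b,sub.sum(),u.mean()+b[0],v.mean()+b[1],W[b[1]:b[3],b[0]:b[2]][sub].mean(0).round(4))
# obstacle heights map
Wt=wmap(f);P2=Wt.reshape(-1,3)
for x0 in np.arange(.25,.75,.05):
    print(round(x0,2),[ (lambda q: round(float(np.percentile(q,97)),2) if len(q) else None)(P2[(abs(P2[:,0]-x0)<.025)&(abs(P2[:,1]-y0)<.025)&(P2[:,2]<.9),2]) for y0 in np.arange(.0,.65,.05)])
```

```text
U [0.5322 0.2948 0.118 ] scene px [319.1 194. ]
L [0.5926 0.3057 0.072 ] scene px [298.2 199.5]
K [0.5104 0.3479 0.161 ] scene px [306.  193.5]
H [0.587  0.1571 0.127 ] scene px [347.2 155.8]
P [0.4357 0.4555 0.175 ] scene px [285.8 233.7]
D [0.4988 0.4618 0.135 ] scene px [263.6 233.2]
UH 0.1482 LH 0.1487 KH 0.2056 PD 0.0634 UL 0.0614
angles 1.9496836850033046 1.9526690815288816 1.5330408854691262 open 0.4166427995341784 0.41962819605975543
[314 192  11   8  71] [319.2 195.8]
[293 198   8   7  41] [296.2 200.7]
[260 232  11  33 187] [265.  247.2]
(275, 225, 300, 250) 61 285.91803278688525 236.72131147540983 [0.432  0.4584 0.1725]
(255, 225, 275, 250) 79 263.75949367088606 237.51898734177215 [0.4942 0.4653 0.1296]
(295, 185, 318, 225) 64 306.109375 196.296875 [0.5065 0.351  0.1579]
0.25 [-0.04, 0.0, 0.2, 0.21, 0.21, 0.21, 0.07, 0.0, 0.06, 0.07, 0.07, 0.08, 0.08]
0.3 [0.0, 0.01, 0.2, 0.21, 0.21, 0.21, 0.2, 0.03, 0.03, 0.07, 0.08, 0.08, 0.08]
0.35 [0.0, 0.0, 0.07, 0.21, 0.21, 0.21, 0.2, 0.0, 0.03, 0.08, 0.08, 0.07, 0.08]
0.4 [0.05, 0.0, 0.0, 0.2, 0.2, 0.2, 0.15, 0.0, 0.0, 0.06, 0.07, 0.07, 0.08]
0.45 [0.04, 0.03, 0.0, 0.0, 0.1, 0.14, 0.13, 0.01, 0.0, 0.18, 0.06, 0.07, 0.07]
0.5 [0.08, 0.04, 0.01, 0.0, 0.0, 0.12, 0.12, 0.16, 0.0, 0.14, 0.06, 0.07, 0.07]
0.55 [0.2, 0.04, 0.07, 0.12, 0.12, 0.12, 0.12, 0.12, 0.0, 0.06, 0.0, 0.0, 0.0]
0.6 [0.03, 0.03, 0.11, 0.13, 0.12, 0.12, 0.1, 0.1, 0.1, 0.04, 0.05, 0.05, 0.59]
0.65 [0.0, 0.13, 0.09, 0.09, 0.11, 0.11, 0.1, 0.1, 0.1, 0.03, 0.53, 0.55, 0.55]
0.7 [0.28, 0.09, 0.07, 0.0, 0.21, 0.11, 0.0, 0.0, 0.43, 0.46, 0.47, 0.48, None]
```

Run:
```python
from h import *
Q=np.vstack([wmap(load(n))[load(n)["z_map"]>0] for n in("top0","scene0")])
ys=np.arange(-.7,.65,.1);print("ys",ys.round(1))
for x0 in np.arange(.05,.85,.1):
    o=[]
    for y0 in ys:
        q=Q[(abs(Q[:,0]-x0)<.05)&(abs(Q[:,1]-y0)<.05)&(Q[:,2]<.64),2];o.append(round(float(np.percentile(q,99)),2) if len(q)>5 else None)
    print(round(x0,2),o)
```

```text
ys [-0.7 -0.6 -0.5 -0.4 -0.3 -0.2 -0.1 -0.   0.1  0.2  0.3  0.4  0.5  0.6]
0.05 [-0.73, -0.73, -0.73, -0.73, -0.73, -0.0, 0.01, 0.25, 0.35, 0.0, -0.03, 0.02, 0.03, 0.04]
0.15 [-0.73, -0.44, -0.44, -0.44, -0.73, 0.0, 0.01, 0.38, 0.52, 0.14, 0.04, 0.04, 0.06, 0.07]
0.25 [-0.44, -0.44, -0.44, -0.44, -0.44, None, -0.03, 0.35, 0.21, 0.21, 0.21, 0.07, 0.08, 0.08]
0.35 [-0.73, -0.44, -0.44, 0.26, -0.03, -0.0, 0.01, 0.05, 0.21, 0.21, 0.2, 0.07, 0.08, 0.08]
0.45 [None, None, None, 0.21, 0.31, 0.31, 0.06, 0.05, 0.03, 0.16, 0.15, 0.13, 0.17, 0.07]
0.55 [None, None, None, 0.38, 0.38, 0.34, 0.38, 0.21, 0.12, 0.13, 0.16, 0.16, 0.11, 0.53]
0.65 [None, None, None, 0.03, 0.02, 0.28, 0.31, 0.28, 0.14, 0.12, 0.11, 0.1, 0.54, 0.59]
0.75 [None, None, 0.33, 0.32, 0.3, 0.3, 0.28, 0.28, 0.22, 0.43, 0.46, 0.48, 0.5, None]
```

```bash
python3 -m creep '[{"dz":-0.34},{"dz":-0.34},{"dz":-0.34},{"dz":-0.34},{"dx":0.256,"dy":-0.25,"dz":-0.048},{"dx":0.256,"dy":-0.25,"dz":-0.048},{"dx":0.256,"dy":-0.25,"dz":-0.048},{"dx":0.256,"dy":-0.25,"dz":-0.048},{"dx":0.256,"dy":-0.25,"dz":-0.048},{"dx":0.256,"dy":-0.25,"dz":-0.048},{"dx":0.256,"dy":-0.25,"dz":-0.048},{"dx":0.256,"dy":-0.25,"dz":-0.048},{"dx":0.256,"dy":-0.25,"dz":-0.048},{"dx":0.256,"dy":-0.25,"dz":-0.048}]' 1
cat > st.py <<'E'
import sys,numpy as np
from scipy.spatial.transform import Rotation as Ro
from rig import bot
s=bot.get_state();q=s["tool_rot"];R=Ro.from_quat([q[1],q[2],q[3],q[0]]).as_matrix()
print("t",round(s["time"],2),"p",np.round(s["position"],4),"F",np.round(s["force"],1),"g",round(float(s["grip_width"]),3),"head",np.arctan2(R[1,0],R[0,0]).round(3),"z",R[:,2].round(3),"q",np.round(s["qpos"],2))
if len(sys.argv)>1:
    d=R.T@(np.array([float(a) for a in sys.argv[1:4]])-s["position"]);print("units",(d/.12).round(3),"len",np.linalg.norm(d).round(4))
E
python3 st.py 0.508 0.349 0.26
```

```text
t 0.1 p [ 0.1702 -0.5748  0.2303] F [-0.2 -0.2 -0.2] g 0.999 head 0.288 z [-0.     0.002 -1.   ] q [-1.37  0.13  1.49  0.    1.52 -0.09]
units [ 4.884 -6.583 -0.235] len 0.9841schema error: expected keys dx, dy, dz, roll
```

```bash
python3 -m creep '[{"dx":0,"dy":0,"dz":-0.34,"roll":0},{"dx":0,"dy":0,"dz":-0.34,"roll":0},{"dx":0,"dy":0,"dz":-0.34,"roll":0},{"dx":0,"dy":0,"dz":-0.34,"roll":0},{"dx":0.256,"dy":-0.25,"dz":-0.048,"roll":0},{"dx":0.256,"dy":-0.25,"dz":-0.048,"roll":0},{"dx":0.256,"dy":-0.25,"dz":-0.048,"roll":0},{"dx":0.256,"dy":-0.25,"dz":-0.048,"roll":0},{"dx":0.256,"dy":-0.25,"dz":-0.048,"roll":0},{"dx":0.256,"dy":-0.25,"dz":-0.048,"roll":0},{"dx":0.256,"dy":-0.25,"dz":-0.048,"roll":0},{"dx":0.256,"dy":-0.25,"dz":-0.048,"roll":0},{"dx":0.256,"dy":-0.25,"dz":-0.048,"roll":0},{"dx":0.256,"dy":-0.25,"dz":-0.048,"roll":0}]' 1
python3 st.py 0.508 0.349 0.26
```

```text
time: 1.5
position: [0.3801, -0.1988, 0.4521]
tool_rot: [-0.0, 0.99, 0.143, -0.0]
force: [0.8, -0.5, -0.0]
grip_width: 1.003
t 1.5 p [ 0.3801 -0.1988  0.4521] F [ 0.8 -0.5 -0. ] g 1.003 head 0.288 z [-0.  0. -1.] q [-0.6  -0.31  1.5   0.    1.95  0.68]
units [ 2.317 -4.075  1.601] len 0.5944
```

```bash
python3 -m creep '[{"dx":0.155,"dy":-0.272,"dz":0.1,"roll":0},{"dx":0.155,"dy":-0.272,"dz":0.1,"roll":0},{"dx":0.155,"dy":-0.272,"dz":0.1,"roll":0},{"dx":0.155,"dy":-0.272,"dz":0.1,"roll":0},{"dx":0.155,"dy":-0.272,"dz":0.1,"roll":0},{"dx":0.155,"dy":-0.272,"dz":0.1,"roll":0},{"dx":0.155,"dy":-0.272,"dz":0.1,"roll":0},{"dx":0.155,"dy":-0.272,"dz":0.1,"roll":0},{"dx":0.155,"dy":-0.272,"dz":0.1,"roll":0},{"dx":0.155,"dy":-0.272,"dz":0.1,"roll":0},{"dx":0.155,"dy":-0.272,"dz":0.1,"roll":0},{"dx":0.155,"dy":-0.272,"dz":0.1,"roll":0},{"dx":0.155,"dy":-0.272,"dz":0.1,"roll":0},{"dx":0.155,"dy":-0.272,"dz":0.1,"roll":0},{"dx":0.155,"dy":-0.272,"dz":0.1,"roll":0},{"dx":0,"dy":0,"dz":0,"roll":0}]' 1
python3 st.py 0.509 0.349 0.13
python3 - <<'E'
from rig import cams
import numpy as np,cv2
from h import *
o=[]
for n in("top","scene"):
    f=cams.grab_frame(n);np.savez(f"pics/{n}1.npz",**f);u,v=map(int,proj(f,(.51,.35,.2)))
    v=max(75,min(325,v));u=max(100,min(540,u));o.append(cv2.resize(np.ascontiguousarray(f["frame"][v-75:v+75,u-100:u+100,::-1]),None,fx=3,fy=3))
cv2.imwrite("pics/c3.png",cv2.resize(np.vstack(o),None,fx=.66,fy=.66))
E
```

```text
time: 3.1
position: [0.5068, 0.3513, 0.2674]
tool_rot: [0.001, 0.989, 0.145, -0.003]
force: [-0.5, -0.6, -0.9]
grip_width: 1.002
t 3.1 p [0.5068 0.3513 0.2674] F [-0.5 -0.6 -0.9] g 1.002 head 0.291 z [-0.006 -0.002 -1.   ] q [0.52 0.17 1.38 0.   1.6  1.8 ]
units [0.019 0.024 1.145] len 0.1374
```

View pics/c3.png

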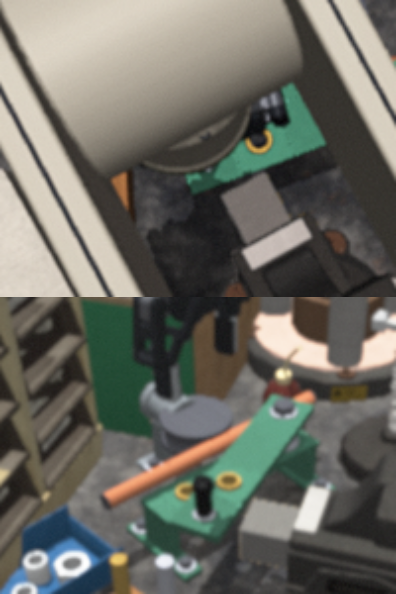

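c3: the top view is blocked by the arm. In the scene view the open fingers stand above the knob (205,495 in the crop). I'll turn the jaws to lie along the swing direction, half close them, and then go down.

```bash
python3 -m creep '[{"dx":0,"dy":0,"dz":0,"roll":-1},{"dx":0,"dy":0,"dz":0,"roll":-1},{"dx":0,"dy":0,"dz":0,"roll":-1},{"dx":0,"dy":0,"dz":0,"roll":-1},{"dx":0,"dy":0,"dz":0,"roll":-1},{"dx":0,"dy":0,"dz":0,"roll":-1},{"dx":0,"dy":0,"dz":0,"roll":-1},{"dx":0,"dy":0,"dz":0,"roll":-1},{"dx":0,"dy":0,"dz":0,"roll":-1},{"dx":0,"dy":0,"dz":0,"roll":-1},{"dx":0,"dy":0,"dz":0,"roll":-1},{"dx":0,"dy":0,"dz":0,"roll":-1},{"dx":0,"dy":0,"dz":0,"roll":-1},{"dx":0,"dy":0,"dz":0,"roll":-1},{"dx":0,"dy":0,"dz":0,"roll":-1},{"dx":0,"dy":0,"dz":0,"roll":-1},{"dx":0,"dy":0,"dz":0,"roll":-1},{"dx":0,"dy":0,"dz":0,"roll":-1},{"dx":0,"dy":0,"dz":0,"roll":0}]' -0.05
python3 st.py 0.509 0.349 0.132
```

```text
time: 5.1
position: [0.5087, 0.3471, 0.2732]
tool_rot: [0.0, 0.649, 0.76, 0.001]
force: [-0.4, -0.3, 0.3]
grip_width: 0.475
t 5.1 p [0.5087 0.3471 0.2732] F [-0.4 -0.3  0.3] g 0.475 head 1.728 z [ 0.001  0.    -1.   ] q [ 0.52  0.16  1.38 -0.    1.6   0.36]
units [0.015 0.004 1.177] len 0.1412
```

```bash
python3 -m creep '[{"dx":0.005,"dy":0,"dz":0.2,"roll":0},{"dx":0.005,"dy":0,"dz":0.2,"roll":0},{"dx":0.005,"dy":0,"dz":0.2,"roll":0},{"dx":0,"dy":0,"dz":0.2,"roll":0},{"dx":0,"dy":0,"dz":0.15,"roll":0},{"dx":0,"dy":0,"dz":0.14,"roll":0},{"dx":0,"dy":0,"dz":0.08,"roll":0},{"dx":0,"dy":0,"dz":0,"roll":0}]'
python3 st.py
python3 -m creep '[{"dx":0,"dy":0,"dz":0,"roll":0},{"dx":0,"dy":0,"dz":0,"roll":0},{"dx":0,"dy":0,"dz":0,"roll":0},{"dx":0,"dy":0,"dz":0,"roll":0},{"dx":0,"dy":0,"dz":0,"roll":0}]' -1
python3 st.py 0.594 0.365 0.132
```

```text
time: 5.9
position: [0.5073, 0.3492, 0.1303]
tool_rot: [-0.0, 0.65, 0.76, -0.001]
force: [-0.6, -0.3, 0.7]
grip_width: 0.476
t 5.9 p [0.5073 0.3492 0.1303] F [-0.6 -0.3  0.7] g 0.476 head 1.727 z [-0.002 -0.001 -1.   ] q [ 0.52  0.24  1.55 -0.    1.35  0.36]
time: 6.4
position: [0.5088, 0.3503, 0.133]
tool_rot: [0.0, 0.65, 0.76, 0.001]
force: [-0.4, -0.8, 5.3]
grip_width: 0.243
t 6.4 p [0.5088 0.3503 0.133 ] F [-0.4 -0.8  5.3] g 0.243 head 1.728 z [ 0.002  0.001 -1.   ] q [ 0.52  0.24  1.55 -0.    1.35  0.36]
units [0.01  0.721 0.01 ] len 0.0865
```

```bash
python3 -m creep '[{"dx":0.016,"dy":0.088,"dz":0,"roll":0},{"dx":0.012,"dy":0.088,"dz":0,"roll":0},{"dx":0.007,"dy":0.088,"dz":0,"roll":0},{"dx":0.002,"dy":0.088,"dz":0,"roll":0},{"dx":-0.002,"dy":0.088,"dz":0,"roll":0},{"dx":-0.007,"dy":0.088,"dz":0,"roll":0},{"dx":-0.012,"dy":0.088,"dz":0,"roll":0},{"dx":0,"dy":0,"dz":0,"roll":0},{"dx":0,"dy":0,"dz":0,"roll":0}]'
python3 st.py 0.594 0.365 0.132
```

```text
time: 7.3
position: [0.5816, 0.3642, 0.1329]
tool_rot: [0.0, 0.649, 0.76, 0.001]
force: [0.5, 1.9, 5.2]
grip_width: 0.24
t 7.3 p [0.5816 0.3642 0.1329] F [0.5 1.9 5.2] g 0.24 head 1.728 z [ 0.002  0.002 -1.   ] q [0.48 0.42 1.33 0.   1.39 0.33]
units [-0.01   0.103  0.008] len 0.0125
```

Now I creep on in 2 mm steps to find the stop by force.

```bash
for i in 1 2; do python3 -m creep '[{"dx":-0.003,"dy":0.02,"dz":0,"roll":0},{"dx":-0.003,"dy":0.02,"dz":0,"roll":0}]' >/dev/null; python3 st.py; done; for i in 1 2 3; do python3 -m creep '[{"dx":-0.003,"dy":0.015,"dz":0,"roll":0}]' >/dev/null; python3 st.py; done
```

```text
t 7.5 p [0.5857 0.3643 0.1329] F [-2.3  1.5  5.8] g 0.238 head 1.728 z [ 0.001  0.001 -1.   ] q [0.48 0.43 1.32 0.   1.4  0.32]
t 7.7 p [0.5903 0.3643 0.1329] F [-4.1  0.6  7.2] g 0.238 head 1.728 z [ 0.001  0.001 -1.   ] q [0.48 0.44 1.3  0.   1.4  0.32]
t 7.8 p [0.5921 0.3642 0.1329] F [-3.7  1.2  7. ] g 0.242 head 1.728 z [ 0.     0.001 -1.   ] q [0.48 0.44 1.3  0.   1.4  0.32]
t 7.9 p [0.5938 0.3643 0.1329] F [-3.6  2.2  7.4] g 0.238 head 1.728 z [ 0.     0.002 -1.   ] q [0.48 0.45 1.29 0.   1.4  0.32]
t 8.0 p [0.5956 0.3643 0.1329] F [-3.2  1.8  7.1] g 0.238 head 1.728 z [ 0.     0.002 -1.   ] q [0.47 0.45 1.29 0.   1.4  0.32]
```

```bash
for i in 1 2 3 4; do python3 -m creep '[{"dx":-0.003,"dy":0.012,"dz":0,"roll":0}]' >/dev/null; python3 st.py; done
```

```text
t 8.1 p [0.5971 0.3642 0.1329] F [-3.4  2.7  7.1] g 0.237 head 1.728 z [ 0.     0.002 -1.   ] q [0.47 0.45 1.28 0.   1.4  0.32]
t 8.2 p [0.5972 0.3641 0.1329] F [-16.7   0.6  13.6] g 0.244 head 1.728 z [-0.003  0.001 -1.   ] q [0.47 0.46 1.28 0.   1.41 0.32]
t 8.3 p [0.5972 0.3644 0.1327] F [-22.9  -0.3  16.8] g 0.24 head 1.729 z [-0.005  0.001 -1.   ] q [0.47 0.46 1.28 0.   1.41 0.31]
t 8.4 p [0.5972 0.3644 0.1327] F [-30.1  -0.9  21.1] g 0.242 head 1.729 z [-0.008  0.001 -1.   ] q [0.47 0.46 1.27 0.   1.41 0.31]
```

```bash
python3 -m creep '[{"dx":0.005,"dy":-0.034,"dz":0,"roll":0},{"dx":0.005,"dy":-0.034,"dz":0,"roll":0},{"dx":0,"dy":0,"dz":0,"roll":0}]' >/dev/null; python3 st.py
```

```text
t 8.7 p [0.5931 0.3645 0.1328] F [-0.6  5.7  3.7] g 0.24 head 1.729 z [ 0.001  0.003 -1.   ] q [0.48 0.44 1.3  0.   1.4  0.32]
```

```bash
python3 -m creep '[{"dx":0,"dy":0,"dz":0,"roll":0},{"dx":0,"dy":0,"dz":0,"roll":0},{"dx":0,"dy":0,"dz":0,"roll":0},{"dx":0,"dy":0,"dz":-0.15,"roll":0},{"dx":0,"dy":0,"dz":-0.3,"roll":0},{"dx":0,"dy":0,"dz":-0.3,"roll":0},{"dx":0,"dy":0,"dz":-0.3,"roll":0},{"dx":0,"dy":0,"dz":-0.1,"roll":0}]' -0.1; python3 st.py 0.435 0.456 0.28
python3 -m creep '[{"dx":0,"dy":0,"dz":0,"roll":1},{"dx":0,"dy":0,"dz":0,"roll":1},{"dx":0,"dy":0,"dz":0,"roll":1},{"dx":0,"dy":0,"dz":0,"roll":1},{"dx":0,"dy":0,"dz":0,"roll":1},{"dx":0,"dy":0,"dz":0,"roll":1},{"dx":0,"dy":0,"dz":0,"roll":1},{"dx":0,"dy":0,"dz":0,"roll":1},{"dx":0,"dy":0,"dz":0,"roll":1},{"dx":0,"dy":0,"dz":0,"roll":1},{"dx":0,"dy":0,"dz":0,"roll":1},{"dx":0,"dy":0,"dz":0,"roll":1},{"dx":0,"dy":0,"dz":0,"roll":1},{"dx":0,"dy":0,"dz":0,"roll":1},{"dx":0,"dy":0,"dz":0,"roll":1},{"dx":0,"dy":0,"dz":0,"roll":1}]';python3 st.py 0.435 0.456 0.28
```

```text
time: 9.5
position: [0.5954, 0.3634, 0.2772]
tool_rot: [0.002, 0.65, 0.76, 0.004]
force: [0.2, -0.3, 1.2]
grip_width: 0.447
t 9.5 p [0.5954 0.3634 0.2772] F [ 0.2 -0.3  1.2] g 0.447 head 1.728 z [ 0.008  0.004 -1.   ] q [ 0.47  0.38  1.12 -0.    1.64  0.32]
units [ 0.971 -1.2   -0.031] len 0.1853
time: 11.1
position: [0.5936, 0.3625, 0.27]
tool_rot: [0.0, 0.975, 0.22, -0.0]
force: [-1.2, -0.5, -0.0]
grip_width: 0.447
t 11.1 p [0.5936 0.3625 0.27  ] F [-1.2 -0.5 -0. ] g 0.447 head 0.444 z [-0. -0. -1.] q [ 0.47  0.38  1.12 -0.    1.64  1.6 ]
units [-0.858 -1.272 -0.083] len 0.1844
```

```bash
python3 -m creep '[{"dx":-0.173,"dy":-0.257,"dz":0,"roll":0},{"dx":-0.173,"dy":-0.257,"dz":0,"roll":0},{"dx":-0.173,"dy":-0.257,"dz":0,"roll":0},{"dx":-0.173,"dy":-0.257,"dz":0,"roll":0},{"dx":-0.173,"dy":-0.257,"dz":0,"roll":0},{"dx":0,"dy":0,"dz":0,"roll":0},{"dx":0,"dy":0,"dz":0,"roll":0}]';python3 st.py 0.434 0.457 0.129
python3 - <<'E'
from rig import cams
import numpy as np,cv2
from h import *
o=[]
for n in("top","scene"):
    f=cams.grab_frame(n);np.savez(f"pics/{n}2.npz",**f);u,v=map(int,proj(f,(.5,.38,.15)))
    v=max(75,min(325,v));u=max(100,min(540,u));o.append(cv2.resize(np.ascontiguousarray(f["frame"][v-75:v+75,u-100:u+100,::-1]),None,fx=3.9,fy=3.9,interpolation=cv2.INTER_CUBIC))
    print(n,u-100,v-75)
cv2.imwrite("pics/c4.png",cv2.resize(np.vstack(o),None,fx=.51,fy=.51,interpolation=cv2.INTER_AREA))
E
```

```text
time: 11.8
position: [0.4327, 0.4571, 0.2703]
tool_rot: [0.0, 0.975, 0.223, 0.0]
force: [1.4, 0.2, -0.5]
grip_width: 0.447
t 11.8 p [0.4327 0.4571 0.2703] F [ 1.4  0.2 -0.5] g 0.447 head 0.45 z [ 0.001  0.    -1.   ] q [ 0.73  0.2   1.34 -0.    1.6   1.85]
units [0.008 0.005 1.177] len 0.1413
top 185 122
scene 196 132
```

View pics/c4.png

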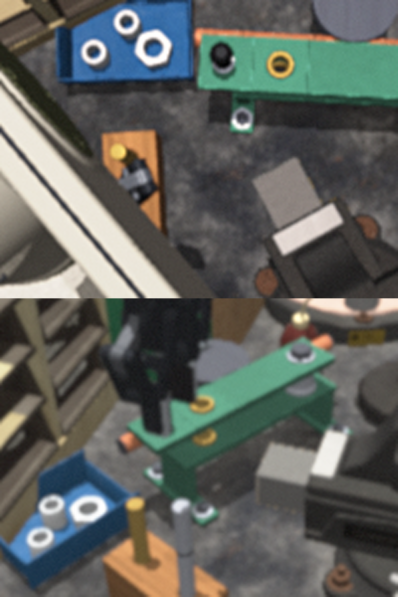

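c4: the plate is shut, with the bushings stacked in the scene view (203,404 over 205,435). The gripper is over the block and the drift is untouched. I go down on the pin and measure the shut upper bore from this top frame.

```bash
python3 -m creep '[{"dx":0,"dy":0,"dz":0.2,"roll":0},{"dx":0,"dy":0,"dz":0.2,"roll":0},{"dx":0,"dy":0,"dz":0.2,"roll":0},{"dx":0,"dy":0,"dz":0.2,"roll":0},{"dx":0,"dy":0,"dz":0.2,"roll":0},{"dx":0,"dy":0,"dz":0.17,"roll":0},{"dx":0,"dy":0,"dz":0,"roll":0}]';python3 st.py 0.434 0.457 0.129
python3 - <<'E'
from h import *
f=load("top2");g=load("scene2")
for F,b,nm in((f,(300,130,345,180),"top"),(g,(270,170,330,230),"scene")):
    hsv=cv2.cvtColor(np.ascontiguousarray(F["frame"][...,::-1]),cv2.COLOR_BGR2HSV);m=cv2.inRange(hsv,(18,110,90),(32,255,255))
    k=np.zeros_like(m);k[b[1]:b[3],b[0]:b[2]]=1;n,l,s,c=cv2.connectedComponentsWithStats(m*k)
    for i in range(1,n):
        if s[i,4]>8:
            x,y,w,h=s[i,:4];u,v=x+(w-1)/2,y+(h-1)/2;print(nm,s[i],u,v,"z118",ray(F,u,v,.118).round(4),"z72",ray(F,u,v,.072).round(4))
E
```

```text
time: 12.6
position: [0.4326, 0.454, 0.1251]
tool_rot: [0.002, 0.975, 0.221, -0.003]
force: [0.0, -0.9, 0.5]
grip_width: 0.449
t 12.6 p [0.4326 0.454  0.1251] F [ 0.  -0.9  0.5] g 0.449 head 0.446 z [-0.005 -0.005 -1.   ] q [ 0.73  0.28  1.52 -0.    1.35  1.85]
units [ 0.021 -0.017 -0.033] len 0.0051
top [319 148  14  13 114] 325.5 154.0 z118 [0.593  0.3059 0.118 ] z72 [0.6023 0.3053 0.072 ]
scene [292 182  11   7  61] 297.0 185.0 z118 [0.5886 0.3096 0.118 ] z72 [0.6366 0.2733 0.072 ]
scene [294 198  10   8  53] 298.5 201.5 z118 [0.5426 0.3431 0.118 ] z72 [0.5867 0.3096 0.072 ]
```

```bash
python3 -m creep '[{"dx":0.01,"dy":0,"dz":0,"roll":0},{"dx":0,"dy":0,"dz":0,"roll":0},{"dx":0,"dy":0,"dz":0,"roll":0},{"dx":0,"dy":0,"dz":0,"roll":0},{"dx":0,"dy":0,"dz":0,"roll":0},{"dx":0,"dy":0,"dz":0,"roll":0}]' -1;python3 st.py 0.434 0.457 0.129
```

```text
time: 13.2
position: [0.4352, 0.4578, 0.1307]
tool_rot: [-0.0, 0.975, 0.222, 0.001]
force: [1.4, 0.1, 5.2]
grip_width: 0.167
t 13.2 p [0.4352 0.4578 0.1307] F [1.4 0.1 5.2] g 0.167 head 0.448 z [ 0.002  0.001 -1.   ] q [ 0.73  0.28  1.51 -0.    1.35  1.85]
units [-0.011  0.002  0.014] len 0.0022
```

```bash
python3 -m creep '[{"dx":0,"dy":0,"dz":-0.08,"roll":0},{"dx":0,"dy":0,"dz":-0.12,"roll":0},{"dx":0,"dy":0,"dz":-0.2,"roll":0},{"dx":0,"dy":0,"dz":-0.2,"roll":0},{"dx":0,"dy":0,"dz":-0.2,"roll":0},{"dx":0,"dy":0,"dz":-0.2,"roll":0},{"dx":0,"dy":0,"dz":-0.2,"roll":0},{"dx":0,"dy":0,"dz":-0.15,"roll":0},{"dx":0,"dy":0,"dz":0,"roll":0},{"dx":0,"dy":0,"dz":0,"roll":0}]' ;python3 st.py 0.592 0.308 0.29
python3 - <<'E'
from rig import cams
import numpy as np
f=cams.grab_frame("scene");np.savez("pics/scene3.npz",**f)
E
```

```text
time: 14.2
position: [0.434, 0.4572, 0.2909]
tool_rot: [0.0, 0.975, 0.222, -0.0]
force: [0.1, -0.6, -2.6]
grip_width: 0.169
t 14.2 p [0.434  0.4572 0.2909] F [ 0.1 -0.6 -2.6] g 0.169 head 0.448 z [-0.001 -0.    -1.   ] q [0.73 0.2  1.31 0.   1.64 1.85]
units [0.648 1.691 0.007] len 0.2173
```

```bash
python3 -m creep '[{"dx":0.08,"dy":0.211,"dz":0,"roll":0},{"dx":0.08,"dy":0.211,"dz":0,"roll":0},{"dx":0.08,"dy":0.211,"dz":0,"roll":0},{"dx":0.08,"dy":0.211,"dz":0,"roll":0},{"dx":0.08,"dy":0.211,"dz":0,"roll":0},{"dx":0.08,"dy":0.211,"dz":0,"roll":0},{"dx":0.08,"dy":0.211,"dz":0,"roll":0},{"dx":0.08,"dy":0.211,"dz":0,"roll":0},{"dx":0,"dy":0,"dz":0,"roll":0},{"dx":0,"dy":0,"dz":0,"roll":0},{"dx":0,"dy":0,"dz":0,"roll":0}]' ;python3 st.py 0.591 0.308 0.29
python3 - <<'E'
from rig import cams
import numpy as np,cv2
from h import *
for n in("top","scene"):
    f=cams.grab_frame(n);np.savez(f"pics/{n}4.npz",**f)
u,v=map(int,proj(f,(.59,.308,.15)));print(u-75,v-70)
cv2.imwrite("pics/c5.png",cv2.resize(np.ascontiguousarray(f["frame"][v-70:v+60,u-75:u+75,::-1]),None,fx=4,fy=4,interpolation=cv2.INTER_CUBIC))
E
```

```text
time: 15.35
position: [0.5904, 0.3083, 0.29]
tool_rot: [-0.0, 0.975, 0.222, -0.001]
force: [-0.9, 0.7, -2.4]
grip_width: 0.175
t 15.35 p [0.5904 0.3083 0.29  ] F [-0.9  0.7 -2.4] g 0.175 head 0.448 z [-0.002 -0.    -1.   ] q [0.4  0.3  1.19 0.   1.65 1.53]
units [ 0.004  0.004 -0.   ] len 0.0007
221 102
```

View pics/c5.png

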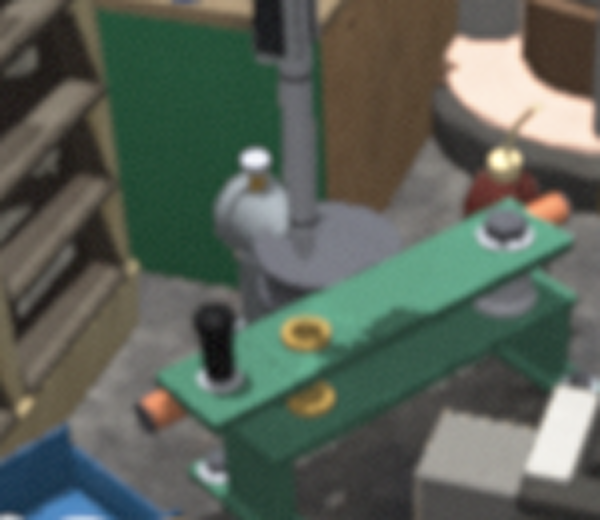

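Run:
```python
from h import *
g=load("scene4")
for nm,X in dict(gh=(.591,.308,.28),gl=(.591,.308,.196),nose=(.591,.308,.17),bush=(.591,.308,.118)).items(): print(nm,np.round(proj(g,X),1), "crop",np.round((np.array(proj(g,X))-(221,102))*4+2,0))
# pin edges by depth per row
W=wmap(g);F=200/np.tan(np.radians(float(g["fov_y"]))/2);d0=(g["R"]@[.591,.308,.22]+g["t"])[2]
for v in range(118,162,4):
    r=[u for u in range(280,315) if abs(W[v,u,0]-.591)<.02 and abs(W[v,u,1]-.308)<.02]
    if r: print(v,r[0],r[-1],np.mean(r), W[v,r].mean(0).round(3))
```

```text
gh [293.  118.2] crop [290.  67.]
gl [295.1 154.4] crop [298. 212.]
nose [295.7 164.7] crop [301. 253.]
bush [296.9 184.2] crop [306. 331.]
118 291 298 294.5 [0.58  0.313 0.287]
122 291 298 294.5 [0.582 0.311 0.276]
126 291 298 294.5 [0.583 0.312 0.268]
130 292 298 295.0 [0.582 0.312 0.259]
134 292 299 295.5 [0.582 0.311 0.249]
138 292 299 295.5 [0.582 0.311 0.241]
142 292 299 295.5 [0.582 0.312 0.232]
146 292 299 295.5 [0.583 0.312 0.222]
150 293 299 296.0 [0.582 0.312 0.213]
154 293 299 296.0 [0.582 0.312 0.203]
158 293 300 296.5 [0.582 0.312 0.193]
```

```bash
python3 -m creep '[{"dx":0.011,"dy":-0.004,"dz":0.1,"roll":0},{"dx":0,"dy":0,"dz":0.14,"roll":0},{"dx":0,"dy":0,"dz":0.12,"roll":0},{"dx":0,"dy":0,"dz":0,"roll":0},{"dx":0,"dy":0,"dz":0,"roll":0}]' >/dev/null;python3 st.py 0.591 0.308 0.29
python3 - <<'E'
from rig import cams
import numpy as np,cv2
from h import *
f=cams.grab_frame("scene");np.savez("pics/scene5.npz",**f)
c=f["frame"][130:230,250:350,::-1]
cv2.imwrite("pics/c6.png",cv2.resize(np.ascontiguousarray(c),None,fx=6,fy=6,interpolation=cv2.INTER_CUBIC))
E
```

```text
t 15.95 p [0.5916 0.3087 0.2467] F [ 0.4 -0.2 -1.8] g 0.169 head 0.448 z [-0.002 -0.001 -1.   ] q [0.4  0.31 1.26 0.   1.58 1.53]
units [-0.008  0.003 -0.361] len 0.0433
```

View pics/c6.png

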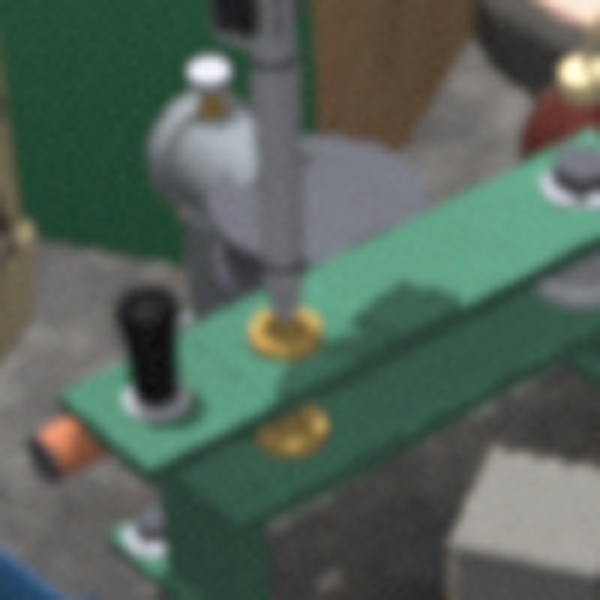

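c6: the nose at (285,318) points at the centre of the upper bushing (285,330). I go down with force checks.

```bash
for i in 1 2 3 4; do python3 -m creep '[{"dx":0,"dy":0,"dz":0.05,"roll":0},{"dx":0,"dy":0,"dz":0.05,"roll":0}]' >/dev/null;python3 st.py; done
```

```text
t 16.2 p [0.5928 0.3091 0.2369] F [-1.5 -0.5 -2.7] g 0.172 head 0.448 z [ 0.002  0.001 -1.   ] q [0.4  0.31 1.27 0.   1.56 1.53]
t 16.4 p [0.5922 0.3089 0.2235] F [ 0.2 -1.  -2.9] g 0.17 head 0.448 z [-0. -0. -1.] q [0.4  0.32 1.29 0.   1.54 1.53]
t 16.6 p [0.5924 0.3088 0.2116] F [ 0.5 -0.6 -2.3] g 0.169 head 0.448 z [ 0. -0. -1.] q [ 0.4   0.32  1.3  -0.    1.52  1.53]
t 16.8 p [0.5923 0.3088 0.1996] F [ 0.7  0.3 -1.9] g 0.166 head 0.448 z [ 0. -0. -1.] q [ 0.4   0.33  1.32 -0.    1.5   1.53]
```

```bash
for i in 1 2 3; do python3 -m creep '[{"dx":0,"dy":0,"dz":0.04,"roll":0},{"dx":0,"dy":0,"dz":0.04,"roll":0}]' >/dev/null;python3 st.py; done
```

```text
t 17.0 p [0.5923 0.3088 0.1901] F [ 1.1 -0.7 -1.7] g 0.167 head 0.448 z [-0. -0. -1.] q [ 0.4   0.33  1.33 -0.    1.48  1.53]
t 17.2 p [0.5923 0.3089 0.1806] F [ 0.8 -1.3 -1.4] g 0.166 head 0.448 z [ 0.  0. -1.] q [ 0.4   0.34  1.34 -0.    1.46  1.53]
t 17.4 p [0.5926 0.3088 0.1712] F [ 1.2 -1.9 -1.2] g 0.167 head 0.448 z [ 0.001 -0.    -1.   ] q [ 0.4   0.34  1.35 -0.    1.45  1.53]
```

```bash
for i in 1 2 3; do python3 -m creep '[{"dx":0,"dy":0,"dz":0.046,"roll":0},{"dx":0,"dy":0,"dz":0.046,"roll":0}]' >/dev/null;python3 st.py; done
python3 -m creep '[{"dx":0,"dy":0,"dz":0,"roll":0},{"dx":0,"dy":0,"dz":0,"roll":0},{"dx":0,"dy":0,"dz":0,"roll":0}]' >/dev/null;python3 st.py
python3 - <<'E'
from rig import cams
import numpy as np,cv2
f=cams.grab_frame("scene");np.savez("pics/scene6.npz",**f)
cv2.imwrite("pics/c7.png",cv2.resize(np.ascontiguousarray(f["frame"][140:250,250:350,::-1]),None,fx=5.4,fy=5.4,interpolation=cv2.INTER_CUBIC))
E
```

```text
t 17.6 p [0.5927 0.3087 0.1601] F [ 2.2 -2.  -1.1] g 0.171 head 0.448 z [ 0.001 -0.    -1.   ] q [ 0.4   0.35  1.36 -0.    1.43  1.53]
t 17.8 p [0.5926 0.3087 0.149 ] F [ 2.6 -3.6 -0.1] g 0.169 head 0.448 z [ 0.001 -0.    -1.   ] q [ 0.4   0.36  1.37 -0.    1.41  1.53]
t 18.0 p [0.5926 0.3087 0.138 ] F [ 4.3 -3.7  0.1] g 0.172 head 0.448 z [ 0.001 -0.    -1.   ] q [ 0.4   0.37  1.38 -0.    1.39  1.53]
t 18.3 p [0.5922 0.3085 0.1369] F [ 5.3 -2.9 -5. ] g 0.173 head 0.448 z [-0.001 -0.001 -1.   ] q [ 0.4   0.37  1.38 -0.    1.39  1.53]
```

View pics/c7.png

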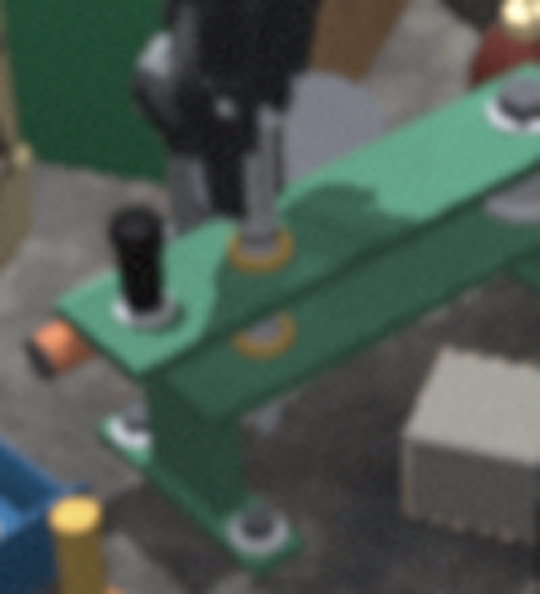

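Run:
```python
from h import *
g=load("scene6");gr=g["frame"].mean(2)
for z in(.175,.146,.127,.118,.072,.054,.0425,.0165): print(z,np.round(proj(g,(.588,.3095,z)),1))
for v in range(160,224): print(v,gr[v,293:305].round().astype(int).tolist())
```

```text
0.175 [296.  163.6]
0.146 [296.6 174.8]
0.127 [297.  181.8]
0.118 [297.2 185.1]
0.072 [298.2 201.2]
0.054 [298.5 207.3]
0.0425 [298.7 211. ]
0.0165 [299.2 219.4]
160 [64, 42, 31, 35, 55, 82, 90, 78, 63, 69, 93, 115]
161 [54, 39, 31, 32, 59, 93, 110, 103, 92, 96, 107, 122]
162 [40, 35, 29, 34, 61, 94, 115, 113, 104, 108, 121, 126]
163 [32, 32, 27, 32, 54, 88, 106, 100, 93, 104, 122, 128]
164 [30, 32, 28, 35, 51, 81, 95, 89, 79, 101, 121, 130]
165 [26, 31, 30, 35, 53, 79, 91, 84, 75, 100, 121, 127]
166 [29, 30, 31, 35, 55, 79, 91, 85, 76, 99, 121, 128]
167 [31, 28, 36, 45, 58, 77, 92, 84, 79, 100, 120, 126]
168 [27, 37, 53, 62, 73, 82, 90, 83, 76, 97, 118, 126]
169 [32, 44, 67, 83, 88, 87, 91, 84, 72, 94, 117, 128]
170 [31, 43, 72, 91, 94, 92, 92, 84, 72, 90, 115, 125]
171 [32, 46, 71, 94, 94, 90, 92, 84, 73, 91, 115, 126]
172 [29, 46, 71, 94, 93, 87, 91, 85, 74, 91, 114, 126]
173 [33, 41, 70, 94, 92, 88, 92, 84, 72, 85, 112, 124]
174 [28, 43, 68, 91, 95, 91, 94, 85, 71, 85, 109, 121]
175 [30, 39, 68, 92, 97, 93, 91, 87, 77, 92, 113, 121]
176 [29, 41, 68, 92, 97, 90, 92, 93, 92, 105, 1
[... 1855 characters left out ...]
, 64, 58]
211 [75, 72, 72, 72, 73, 71, 69, 64, 62, 61, 64, 65]
212 [71, 73, 70, 67, 68, 64, 60, 59, 61, 66, 71, 75]
213 [72, 69, 67, 63, 61, 59, 62, 66, 73, 76, 81, 80]
214 [69, 62, 60, 61, 61, 64, 73, 82, 84, 82, 75, 74]
215 [62, 61, 61, 62, 69, 79, 88, 94, 89, 76, 67, 65]
216 [56, 61, 69, 79, 85, 91, 99, 98, 86, 69, 61, 61]
217 [56, 66, 79, 88, 91, 100, 102, 98, 84, 68, 59, 61]
218 [58, 64, 78, 77, 86, 97, 97, 91, 77, 67, 64, 63]
219 [57, 60, 65, 68, 76, 86, 91, 85, 72, 67, 63, 67]
220 [57, 55, 58, 60, 66, 75, 77, 70, 67, 63, 65, 67]
221 [55, 58, 57, 57, 66, 67, 65, 65, 60, 63, 64, 64]
222 [53, 55, 59, 59, 64, 64, 61, 61, 58, 61, 60, 59]
223 [57, 60, 60, 60, 61, 60, 64, 59, 59, 58, 57, 57]
```

Both checks agree with the TCP reading. The upper groove's dark band is at v≈184, where a groove at z≈0.127 should appear, and the nose ends at v≈220, as predicted for z≈0.0165. The pin is at rest, so I hand in.

```bash
python3 st.py; python3 -c "
from rig import workorder
print(workorder.close_job())"; python3 st.py
```

```text
t 18.35 p [0.5922 0.3085 0.1369] F [ 5.1 -3.5 -4.7] g 0.172 head 0.448 z [-0.001 -0.001 -1.   ] q [ 0.4   0.37  1.38 -0.    1.39  1.53]
the job is handed in; nothing more can be done
None
the job is handed in; nothing more can be done
```

I handed the job in at about 18.4 s with the pin held upright through both bushings. The interface gave no verdict.

**What I did:**
- I gripped the knob and swung the plate to its stop (about 30 N), then backed off 4 mm to the shut position. The top camera put the two bores within 1 mm of each other.
- I took the steel pin from the block and threaded it down through the upper bushing, then the lower. Forces stayed at about 7 N or less.

**Last checks:**
- **Height:** the nose is about 16–17 mm above the bench, the upper groove at about 127 mm and the lower groove at about 43 mm. These come from the TCP height, and in the scene image the upper groove and the nose end were where those heights put them. The lower plate's edge hid the lower groove, so its height is computed from the pin's length and was not seen.
- **Grip:** the pin was held at rest, with about 5 N of light side contact from the bushings.
- **Drift:** it stood in its place in the last pictures that showed it. I did not measure its position again.

**Disagreements:** the two cameras differed by about 4 mm in absolute position. I used their average, which matched the plate's stop position felt by the arm. The gripper read 14 mm of opening on the 16 mm pin.

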